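# Sort the ratchet clamps, shut from open

### The arm

A 6-joint arm with a two-finger parallel gripper is mounted at the origin on the work surface. World frame = base frame: x ahead of the robot, y to its left, z up, the work surface at z = 0. Lengths are in m, angles in rad, forces in N, time in s.
With the tool pointing down it reaches from about 0.35 to 0.775 m from the base axis. Payload 7.3 kg.
Tool frame: the origin (TCP) lies between the finger pads; the fingertips stand 8 mm ahead of it and the grasp point (between the pads) lies 11 mm behind it (robot.nose_length is the distance from the TCP to the fingertips, in m); z points along the fingers, y is the line along which they close (so a half turn about z gives the same grasp; the last joint's range is limited). The gripper opens to 92 mm and grips with 3 to 60 N. Pads are 19 mm wide; open, the fingers measure 130 mm over their backs; the gripper's body (75 mm by 190 mm) begins 47 mm behind the grasp point.
Start: joints at [-1.277, 0.342, 1.524, -0, 1.275, -0.146], TCP at [0.224, -0.475, 0.235] pointing down, gripper open.
Joint ranges: [-2.53, 2.53], [-0.77, 2.02], [0.04, 2.7], [-1, 4.14], [0.28, 2.66], [-3.11, 3.11]. Speed limits (rad/s): [2.57, 2.57, 3.14, 3.14, 3.14, 3.14].

### API

Orientations are given as [roll, pitch, yaw] about the fixed x, y, z axes, in that order (R = Rz(yaw) Ry(pitch) Rx(roll)).
In Python, from cell import robot gives the robot as it stands. The module is installed in compiled form; this text tells all that it offers.
- The arm moves only by the shell command python3 -m jog 'ROWS' [FORCE]. ROWS is JSON, a list that holds one entry, the list of rows, each a list of 5 numbers: the gripper's target within -1 to 1 (fully open at 1, half-way at 0, shut at -1), then the shift along the tool's x, y, z in m, then the turn about the tool's z in rad. A call has 1 to 5 rows; each row is the pose to reach, as a shift and turn from the pose commanded when the call began, along the tool's axes at that moment; what a row does not reach only later rows make up. A row lasts 1/12 s, in which the tool goes at most 41.7 mm and 7.16 degrees, less where a joint would pass 70% of its speed; a pose out of reach is approached as far as the arm can. A call with a gripper value outside its range is refused whole. The fingers move at their own pace and stop on an object; FORCE is the grip in N (left out, the last holds). Time passes only in rows, so rows that repeat a pose let the fingers close. It gives the time, the measured TCP pose, the force, the opening and the grip force at its end, in the units of the state.
- robot.observe(): the state, without advancing time (a new reading comes with each control period).
- robot.read_camera(name): name is "side" or "top" or "wrist"; returns the picture (420x560x3 uint8, red, green, blue); there is no depth.
- robot.camera_model(name): a dict with "camera_matrix" (3x3 intrinsics, pixels), "dist_coeffs" ([k1, k2, p1, p2, k3] as OpenCV has them; the pictures are not rectified), "position" and "attitude" of the camera in the world; the wrist camera has in their place "mount" (4x4, takes a point from camera to tool coordinates, whose origin is the TCP and whose axes are the flange's). Camera axes: x right, y down, z forward; pixel columns grow to the right and rows downward; lengths in m; the calibration is good to about 2 mm. A picture is of the moment at which its call begins: read the wrist's pose just before it. camera_model takes no time and is no camera call.
- robot.hand_in(): hands the job in; it is judged then, once.
The state is a dict: "time": time; "qpos": joint angles; "qvel": joint speeds; "joint_efforts": joint torques, N m; "tool_pos": TCP position; "tool_rot": TCP orientation; "contact_force": force on the tool from outside, world axes, zero at the start; "torque": the same for the moment, N m; "opening": finger opening in m; "grip_force": force on a finger pad.
Only numpy, scipy, OpenCV 4.12 (cv2) and the standard library are available. Lean on these libraries where they do the work, as an engineer would, in place of code of your own. Each camera call takes 0.05 s, during which the arm holds its last target. There are 200 camera calls.

### The job

Two steel ratchet clamps, scissor-like hand clamps with jaws at one end and a pair of handles at the other, lie on the workshop bench. Put the one that is ratcheted shut into the rectangular tray and the one with its jaws open into the round dish, each lying flat on the bottom and set down rather than dropped. Leave their jaws as they are.

Things in the scene. Friction and masses are not known exactly. Their poses are not given: they have to be found in the camera images.
- shut_clamp_center (a point): Ratchet clamp with its jaws shut: plain steel, 162 mm long, 35 wide, jaws together, handles close together with a thin ratchet bar across their ends. Flat on the bench, z up, jaws to +x, handles to -x (x -95 to +67). Origin: centre of the square pivot block (36 along x, 32 along y, 18 high; arms 12 high), 9 above the underside: grip it here from above, across y. 230 g, balanced near the origin. 
- open_clamp_center (a point): The like clamp, jaws open, spread like scissors. Flat on the bench, z up, jaws to +x, handles to -x (x -95 to +67). Origin: centre of the square pivot block (36 along x, 32 along y, 18 high; arms 12 high), 9 above the underside: grip it here from above, across y. 230 g, balanced near the origin. Moving jaw out to y -50, moving handle to y +75, all within 105 of the origin; clear beside the block for 11 either way along x.
- shut_clamp_jaw (a joint): Angle of the shut clamp's jaws, rad: 0 = ratcheted shut, grows as they open (0.7 at most). Stiff hinge (0.4 N m): stays where it is unless forced.
- open_clamp_jaw (a joint): Angle of the open clamp's jaws, rad: 0 = shut, starts open at 0.5 to 0.62. Stiff hinge (0.4 N m): stays where it is unless forced.
- tray: Rectangular open tray of plain aluminium, fixed to the bench: 270 (its x) by 190 (its y) by 25 mm high outside, walls and bottom 4 mm. Origin at the centre of its underside, z up. For the shut clamp.
- dish: Round flat-bottomed open dish of plain aluminium, fixed to the bench: 260 mm across, 25 mm high outside, upright wall and bottom 4 mm. Origin at the centre of its underside, z up. For the open clamp.
There are look-alikes about, which are no part of the job. What is shaped like the part that bears shut_clamp_center but brown or orange is not meant. What is shaped like the part that bears open_clamp_center but brown is not meant.

How it is judged:
At the end, for the whole second after the job is handed in: Shut clamp at rest on the bottom of the tray, open clamp on the bottom of the dish: block centre within 90 mm of the middle, 5 to 20 mm above the underside, within 10 degrees of flat, below 20 mm/s; the shut one still shut (under 0.15 rad), the open one still open (over 0.3 rad) (horizontal distance between shut_clamp_center and tray below 0.09 m and z of shut_clamp_center in the frame of tray between 0.005 and 0.02 m and angle between each of shut_clamp_center, open_clamp_center's own z axis and vertical below 0.175 rad and linear speed of each of shut_clamp, open_clamp below 0.02 m/s and horizontal distance between open_clamp_center and dish below 0.09 m and z of open_clamp_center in the frame of dish between 0.005 and 0.02 m and value of joint shut_clamp_jaw below 0.15 rad and value of joint open_clamp_jaw above 0.3 rad); the robot touches nothing.
It fails at once if the shut clamp is dropped or thrown: it moves faster than 1 m/s (a fall of about 5 cm) with no finger touching it (linear speed of shut_clamp above 1 m/s and contact force between the fingers and shut_clamp below 0.05 N).
It fails at once if the open clamp is dropped or thrown: it moves faster than 1 m/s (a fall of about 5 cm) with no finger touching it (linear speed of open_clamp above 1 m/s and contact force between the fingers and open_clamp below 0.05 N).
It also fails if it takes over 51 s, if anything falls off the work surface, if the arm or the gripper's body presses on something with over 40 N, if the wrist force passes 120 N, or if a joint passes its speed limit or range.

## Working session

There is one attempt and no reset: what is moved stays moved. The work goes in short steps, Python scripts to look and compute and a shell command to move; the robot and the scene stay as the last step left them, time stands still between calls to the robot, and variables do not carry over. Pictures are saved under pics/ and viewed, at most 10 in all, crops included, and the job is handed in when it is done.

```bash
mkdir -p pics; cat > h.py <<'E'
from cell import robot
import numpy as np, cv2
from scipy.spatial.transform import Rotation as R
def snap(n,f,crop=None,s=1):
    im=robot.read_camera(n)
    cv2.imwrite('pics/raw_'+f,im[:,:,::-1])
    if crop: x0,y0,x1,y1=crop; im=im[y0:y1,x0:x1]
    if s!=1: im=cv2.resize(im,None,fx=s,fy=s,interpolation=cv2.INTER_CUBIC)
    cv2.imwrite('pics/'+f,im[:,:,::-1])
def campose(n,st=None):
    m=robot.camera_model(n)
    if n=='wrist':
        st=st or robot.observe(); M=np.array(m['mount']); T=np.eye(4)
        T[:3,:3]=rot(st['tool_rot']); T[:3,3]=st['tool_pos']; T=T@M
        return m,T[:3,:3],T[:3,3]
    a=np.array(m['attitude'],float)
    return m,(a if a.shape==(3,3) else rot(a)),np.array(m['position'])
def rot(a):
    return R.from_euler('xyz',a).as_matrix()
def px2w(n,uv,z,st=None):
    m,Rm,p=campose(n,st)
    q=cv2.undistortPoints(np.array(uv,float).reshape(-1,1,2),np.array(m['camera_matrix']),np.array(m['dist_coeffs'])).reshape(-1,2)
    d=np.c_[q,np.ones(len(q))]@Rm.T
    z=np.broadcast_to(z,len(q))
    return p+d*((z-p[2])/d[:,2])[:,None]
E
python3 - <<'E'
from h import *
snap('top','top1.png',s=1.42)
print(robot.observe()); 
for n in('top','side','wrist'):print(robot.camera_model(n))
E
```

```text
{'time': 0.05, 'qpos': array([-1.27703910e+00,  3.42707076e-01,  1.52499892e+00,  4.55964811e-06,
        1.27536575e+00, -1.46029982e-01]), 'qvel': array([-5.74716459e-05,  5.46774405e-06, -2.03603249e-03,  4.19769043e-04,
        6.89443904e-04, -1.39714669e-04]), 'joint_efforts': array([ 1.70135729e-03, -4.32417440e+01, -2.44997442e+01,  7.19957496e-02,
        5.23927202e-02, -8.36117897e-05]), 'tool_pos': array([ 0.22341397, -0.47467422,  0.23405937]), 'tool_rot': array([-3.14012993e+00, -2.19539361e-04,  4.39785714e-01]), 'contact_force': array([ 0.02604737, -0.59986401, -0.21691921]), 'torque': array([ 0.07802046,  0.02393475, -0.07268465]), 'grip_force': 0.0, 'opening': 0.0914184249273898}
{'camera_matrix': array([[482.90281419,   0.        , 283.18638585],
       [  0.        , 482.90281419, 217.90343494],
       [  0.        ,   0.        ,   1.        ]]), 'dist_coeffs': array([-0.15737249,  0.        ,  0.        ,  0.        ,  0.        ]), 'position': array([0.35510014, 0.06709482, 1.30013386]), 'attitude': array([-3.05710225, -0.00867136, -1.55274282])}
{'camera_matri
[... 277 characters left out ...]
, 0.77173109, 1.08573317]), 'attitude': array([-2.46865845, -0.00685952, -2.55959303])}
{'camera_matrix': array([[373.08133018,   0.        , 280.36237277],
       [  0.        , 373.08133018, 205.94825131],
       [  0.        ,   0.        ,   1.        ]]), 'dist_coeffs': array([-0.02005022,  0.        ,  0.        ,  0.        ,  0.        ]), 'mount': array([[-8.95952921e-05, -9.52824563e-01, -3.03521570e-01,
         8.20605574e-02],
       [ 9.99999996e-01, -8.05286425e-05, -4.23878380e-05,
        -1.23666948e-03],
       [ 1.59459933e-05, -3.03521572e-01,  9.52824567e-01,
        -1.48767181e-01],
       [ 0.00000000e+00,  0.00000000e+00,  0.00000000e+00,
         1.00000000e+00]])}
```

View pics/top1.png

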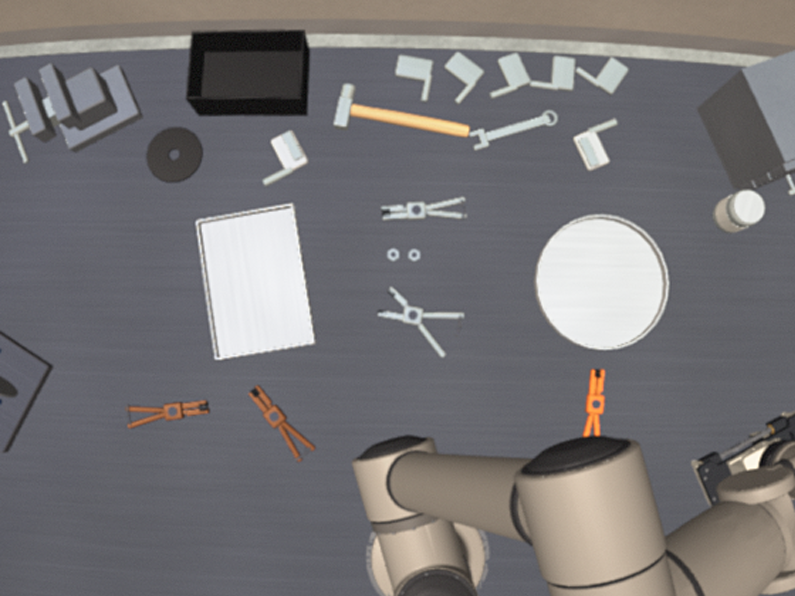

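The top view (1.42x) shows the shut steel clamp with its block at (416,210) and jaws to the left. The open steel clamp has its block at (414,315), also with jaws to the left. The tray is centred near (256,281) and the dish near (602,282). The brown and orange clamps are look-alikes. I'll enlarge the middle.

```bash
python3 - <<'E'
from h import *
im=cv2.imread('pics/raw_top1.png')[130:260,255:340]
cv2.imwrite('pics/crop1.png',cv2.resize(im,None,fx=4.6,fy=4.6,interpolation=cv2.INTER_CUBIC))
s=1.42
def W(l,z): return px2w('top',np.array(l)/s,z).round(4)
print('shut',W([(416,210),(383,212),(464,208)],.018))
print('open',W([(414,315),(379,315),(464,316),(443,355),(391,290)],.018))
t=W([(197,220),(294,205),(314,343),(217,358)],.025);print('tray',t,t.mean(0))
d=W([(536,282),(668,283),(600,215),(601,349)],.025);print('dish',d,d.mean(0))
E
```

```text
shut [[ 0.6546  0.0349  0.018 ]
 [ 0.6494  0.0977  0.018 ]
 [ 0.6606 -0.0568  0.018 ]]
open [[ 0.4538  0.0355  0.018 ]
 [ 0.4526  0.1011  0.018 ]
 [ 0.4537 -0.0585  0.018 ]
 [ 0.3798 -0.02    0.018 ]
 [ 0.5001  0.0795  0.018 ]]
tray [[0.6278 0.454  0.025 ]
 [0.6588 0.2673 0.025 ]
 [0.3975 0.2209 0.025 ]
 [0.3654 0.4033 0.025 ]] [0.512375 0.336375 0.025   ]
dish [[ 0.52   -0.1938  0.025 ]
 [ 0.524  -0.4535  0.025 ]
 [ 0.6529 -0.3197  0.025 ]
 [ 0.3953 -0.3189  0.025 ]] [ 0.52305  -0.321475  0.025   ]
```

View pics/crop1.png

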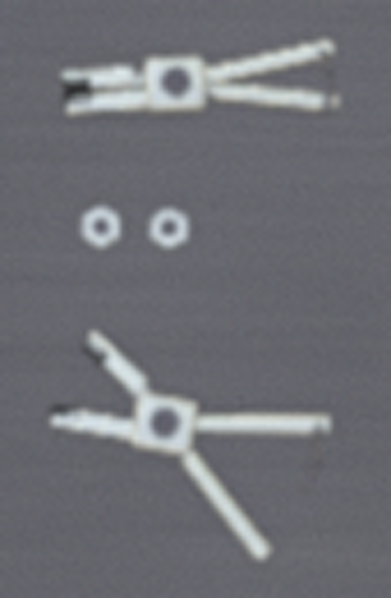

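The shut clamp lies at (0.655, 0.035) with yaw about 94°, and the open one at (0.454, 0.036) with yaw about 80.5°. Sizes agree with the task text (handle-to-jaw about 160 mm, dish 260 mm, tray about 265 x 188 mm). The tray centre is (0.512, 0.336) with yaw about 10°, and the dish centre is (0.523, -0.321). I'll go above the open clamp first.

```bash
python3 -m jog '[[[1,0.028,-0.024,0,0],[1,0.056,-0.048,0,0],[1,0.084,-0.072,0,0],[1,0.113,-0.097,0,0],[1,0.142,-0.121,0,0]]]' >/dev/null
python3 -m jog '[[[1,0.028,-0.024,0,0],[1,0.056,-0.048,0,0],[1,0.084,-0.072,0,0],[1,0.113,-0.097,0,0],[1,0.142,-0.121,0,0]]]'
python3 -m jog '[[[1,0.028,-0.024,0,0],[1,0.056,-0.048,0,0],[1,0.084,-0.072,0,0],[1,0.113,-0.097,0,0],[1,0.142,-0.121,0,0]]]'
python3 -m jog '[[[1,0,0,0.02,-0.12],[1,0,0,0.04,-0.24],[1,0,0,0.06,-0.36],[1,0,0,0.08,-0.48],[1,0,0,0.08,-0.58]]]'
python3 -m jog '[[[1,0,0,0,-0.12],[1,0,0,0,-0.24],[1,0,0,0,-0.36],[1,0,0,0,-0.385],[1,0,0,0,-0.385]]]'
cat >> h.py <<'E'
def chk():
    s=robot.observe(); print(s['time'],s['tool_pos'].round(4),np.degrees(s['tool_rot']).round(2)); return s
E
python3 - <<'E'
from h import *
chk(); snap('wrist','w1.png',s=1.42)
E
```

```text
time: 0.88
tool_pos: [0.3775, -0.1332, 0.2345]
tool_rot: [-3.141, 0.0, 0.439]
contact_force: [0.2, -0.4, 0.4]
opening: 0.0923
grip_force: 0.0
time: 1.3
tool_pos: [0.4545, 0.0368, 0.2344]
tool_rot: [-3.141, 0.001, 0.44]
contact_force: [1.4, 0.1, -0.4]
opening: 0.0916
grip_force: 0.0
time: 1.72
tool_pos: [0.4519, 0.0352, 0.1509]
tool_rot: [-3.135, 0.003, 1.026]
contact_force: [-1.1, 0.6, 0.2]
opening: 0.0916
grip_force: 0.0
time: 2.13
tool_pos: [0.4541, 0.0348, 0.1543]
tool_rot: [-3.141, 0.0, 1.406]
contact_force: [0.3, 0.7, 0.8]
opening: 0.0919
grip_force: 0.0
2.1333 [0.4541 0.0348 0.1543] [-1.7994e+02  1.0000e-02  8.0540e+01]
```

View pics/w1.png

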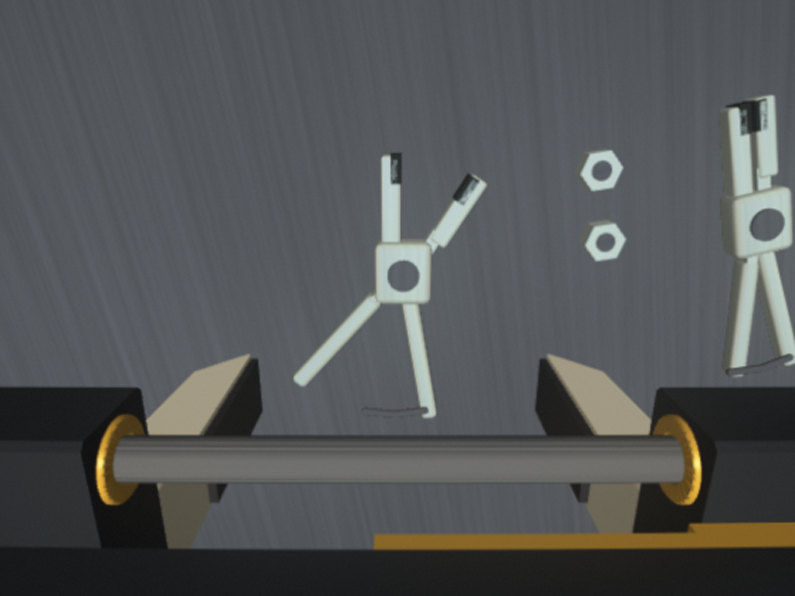

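The wrist view (1.42x) shows the open clamp's block with corners (377,241), (431,242), (431,303), (376,301). The moving jaw goes to upper right and the moving handle to lower left. The block is nearly square to the tool.

```bash
python3 - <<'E'
from h import *
st=chk()
p=px2w('wrist',np.array([(377,241),(431,242),(431,303),(376,301)])/1.42,.018,st)
Rt=rot(st['tool_rot'])
t=(p-st['tool_pos'])@Rt
print(p.round(4),p.mean(0).round(4)); print(t.round(4),t.mean(0).round(4))
q=px2w('wrist',np.array([(390,155),(478,180),(428,414),(300,380),(404,275)])/1.42,.012,st)
print(((q-st['tool_pos'])@Rt-t.mean(0)).round(4))
E
```

```text
2.1833 [0.4542 0.0348 0.1544] [-1.7995e+02  1.0000e-02  8.0430e+01]
[[0.4452 0.0587 0.018 ]
 [0.4743 0.0532 0.018 ]
 [0.4691 0.0183 0.018 ]
 [0.4385 0.0246 0.018 ]] [0.4568 0.0387 0.018 ]
[[ 0.0221 -0.0127  0.1364]
 [ 0.0215  0.0169  0.1363]
 [-0.0138  0.0176  0.1363]
 [-0.0126 -0.0137  0.1364]] [0.0043 0.002  0.1364]
[[ 0.0632 -0.0075  0.006 ]
 [ 0.0501  0.04    0.006 ]
 [-0.0931  0.0154  0.006 ]
 [-0.0698 -0.063   0.0061]
 [-0.0033  0.0002  0.006 ]]
```

The block measures 35 x 31 mm, as expected, with its centre 4 mm ahead and 2 mm to +y of the tool. I'll descend part-way, narrow the fingers and look again.

```bash

python3 -m jog '[[[0.4,0.002,0.001,0.02,0],[0.4,0.004,0.002,0.05,0],[0.4,0.004,0.002,0.08,0],[0.4,0.004,0.002,0.08,0],[0.4,0.004,0.002,0.08,0]]]'
python3 - <<'E'
from h import *
chk(); snap('wrist','w2.png',s=1.42)
E
```

```text
time: 2.6
tool_pos: [0.4561, 0.0385, 0.074]
tool_rot: [-3.138, 0.0, 1.404]
contact_force: [-0.4, -0.7, 0.6]
opening: 0.0656
grip_force: 0.0
2.6 [0.4561 0.0385 0.074 ] [-1.7978e+02  2.0000e-02  8.0440e+01]
```

View pics/w2.png

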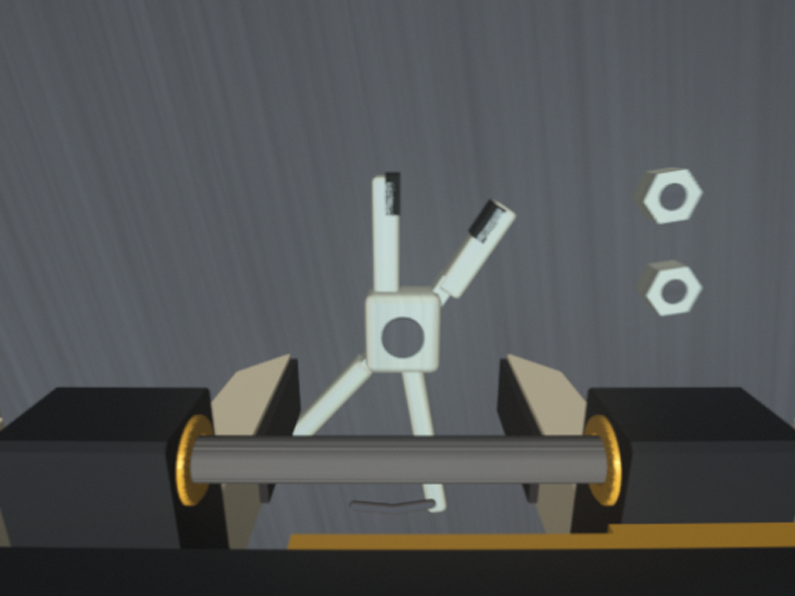

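The closer wrist view shows the block corners at (366,293), (440,293), (440,371), (365,371) with the pivot disc at (403,337).

```bash
python3 - <<'E'
from h import *
st=chk()
p=px2w('wrist',np.array([(366,293),(440,293),(440,371),(365,371),(403,337)])/1.42,.018,st)
t=(p-st['tool_pos'])@rot(st['tool_rot'])
print(t.round(4),t[:4].mean(0).round(4))
E
```

```text
2.65 [0.4573 0.0383 0.0752] [-1.7997e+02  1.0000e-02  8.0450e+01]
[[ 0.0174 -0.0141  0.0572]
 [ 0.0174  0.0161  0.0572]
 [-0.0177  0.0169  0.0572]
 [-0.0177 -0.0152  0.0572]
 [-0.002   0.001   0.0572]] [-0.0001  0.0009  0.0572]
```

```bash

python3 -m jog '[[[0.4,-0.001,0.001,0.025,0],[0.4,-0.001,0.001,0.045,0],[0.4,-0.001,0.001,0.056,0],[0.4,-0.001,0.001,0.063,0],[0.4,-0.001,0.001,0.063,0]]]'
python3 -m jog '[[[-0.2,0,0,0,0],[-0.3,0,0,0,0],[-0.5,0,0,0,0],[-0.5,0,0,0,0],[-0.5,0,0,0,0]]]' 35
python3 -m jog '[[[-0.6,0,0,0,0],[-0.6,0,0,0,0],[-0.6,0,0,-0.003,0],[-0.6,0,0,-0.008,0],[-0.6,0,0,-0.015,0]]]' 35
```

```text
time: 3.07
tool_pos: [0.4584, 0.0372, 0.0121]
tool_rot: [3.141, 0.0, 1.404]
contact_force: [-0.4, 1.1, 0.5]
opening: 0.0645
grip_force: 0.0
time: 3.48
tool_pos: [0.4582, 0.0372, 0.0122]
tool_rot: [3.141, 0.0, 1.405]
contact_force: [0.2, -0.3, 0.1]
opening: 0.0355
grip_force: 0.0
time: 3.9
tool_pos: [0.4575, 0.0372, 0.0267]
tool_rot: [-3.14, 0.0, 1.405]
contact_force: [-0.3, -0.5, -1.8]
opening: 0.0315
grip_force: 35.0
```

Gripped: the opening is 31.5 mm against the 32 mm block, with 35 N. Next, carry it to the dish.

```bash

python3 -m jog '[[[-0.6,0,0,-0.015,0],[-0.6,0,0,-0.03,0],[-0.6,0,0,-0.045,0],[-0.6,0,0,-0.057,0],[-0.6,0,0,-0.063,0]]]' 35
python3 -m jog '[[[-0.6,-0.01,0.004,0,0],[-0.6,-0.03,0.011,0,0],[-0.6,-0.055,0.020,0,0],[-0.6,-0.083,0.031,0,0],[-0.6,-0.111,0.041,0,0]]]' >/dev/null
python3 -m jog '[[[-0.6,-0.028,0.010,0,0],[-0.6,-0.056,0.021,0,0],[-0.6,-0.083,0.031,0,0],[-0.6,-0.111,0.041,0,0],[-0.6,-0.139,0.051,0,0]]]' >/dev/null
python3 -m jog '[[[-0.6,-0.028,0.011,0,0],[-0.6,-0.056,0.021,0,0],[-0.6,-0.077,0.029,0,0],[-0.6,-0.088,0.033,0,0],[-0.6,-0.091,0.034,0,0]]]'
python3 - <<'E'
from h import *
chk(); snap('wrist','w3.png',s=1.42)
E
```

```text
time: 4.32
tool_pos: [0.4586, 0.0372, 0.0915]
tool_rot: [3.139, -0.0, 1.405]
contact_force: [0.1, 1.1, -2.6]
opening: 0.0316
grip_force: 35.0
time: 5.57
tool_pos: [0.5252, -0.3221, 0.0886]
tool_rot: [-3.141, -0.0, 1.403]
contact_force: [0.3, -0.7, -1.9]
opening: 0.0315
grip_force: 35.0
5.5667 [ 0.5252 -0.3221  0.0886] [-179.95   -0.     80.36]
```

View pics/w3.png

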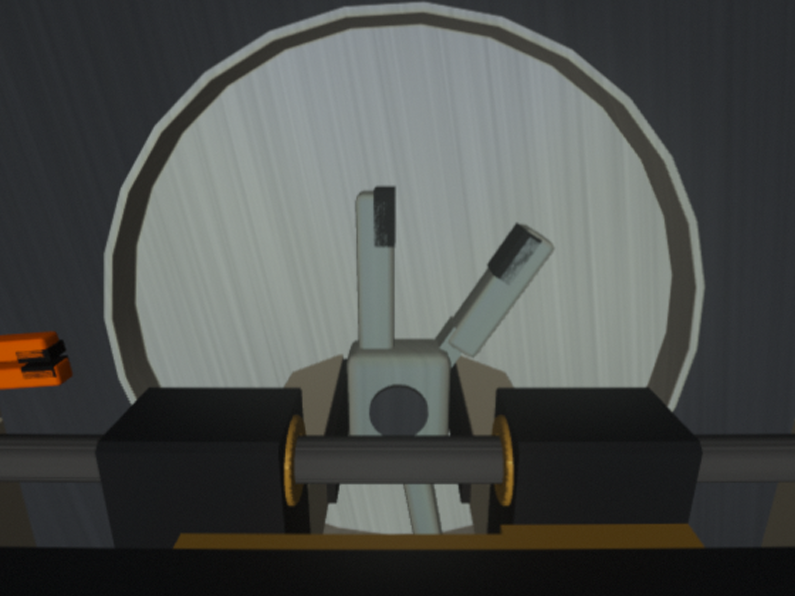

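The clamp is held with its jaws still open over the dish; the rim spans columns 105 to 705, centred on the tool. I'll lower it and release.

```bash

python3 -m jog '[[[-0.6,0,0,0.015,0],[-0.6,0,0,0.033,0],[-0.6,0,0,0.05,0],[-0.6,0,0,0.06,0],[-0.6,0,0,0.066,0]]]'
python3 -m jog '[[[-0.6,0,0,0.002,0],[-0.6,0,0,0.004,0],[-0.6,0,0,0.005,0],[-0.6,0,0,0.006,0],[-0.6,0,0,0.006,0]]]'
python3 -m jog '[[[-0.3,0,0,0,0],[-0.2,0,0,0,0],[0,0,0,0,0],[0.1,0,0,0,0],[0.1,0,0,0,0]]]'
python3 -m jog '[[[0.1,0,0,-0.01,0],[0.1,0,0,-0.03,0],[0.1,0,0,-0.06,0],[0.1,0,0,-0.095,0],[0.1,0,0,-0.135,0]]]'
python3 - <<'E'
from h import *
chk(); snap('wrist','w4.png',s=1.42)
E
```

```text
time: 6.03
tool_pos: [0.525, -0.318, 0.0221]
tool_rot: [-3.139, -0.002, 1.406]
contact_force: [0.6, 0.2, -2.1]
opening: 0.0319
grip_force: 35.0
time: 6.45
tool_pos: [0.5261, -0.3201, 0.0182]
tool_rot: [3.141, 0.0, 1.405]
contact_force: [-0.0, 0.1, -2.1]
opening: 0.0312
grip_force: 35.0
time: 6.87
tool_pos: [0.526, -0.3201, 0.0181]
tool_rot: [3.141, 0.0, 1.405]
contact_force: [0.6, 0.9, -0.2]
opening: 0.0495
grip_force: 0.0
time: 7.28
tool_pos: [0.5251, -0.3193, 0.1537]
tool_rot: [-3.14, -0.001, 1.405]
contact_force: [0.3, -0.8, 0.8]
opening: 0.0503
grip_force: 0.0
7.2833 [ 0.5251 -0.3193  0.1537] [-1.7988e+02 -6.0000e-02  8.0490e+01]
```

View pics/w4.png

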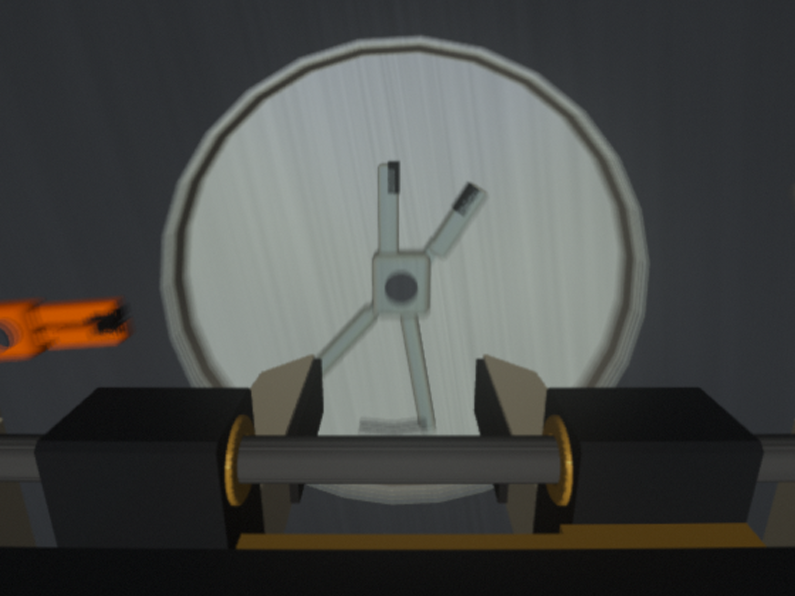

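The open clamp lies flat near the middle of the dish, inside the rim, with its jaws open. Now to the shut clamp.

```bash

python3 -m jog '[[[0.4,0.037,0.007,0,0],[0.4,0.074,0.014,0,0],[0.4,0.111,0.021,0,0],[0.4,0.149,0.029,0,0],[0.4,0.187,0.036,0,0]]]' >/dev/null
python3 -m jog '[[[0.4,0.037,0.007,0,0],[0.4,0.074,0.014,0,0],[0.4,0.111,0.021,0,0],[0.4,0.149,0.029,0,0],[0.4,0.187,0.036,0,0]]]' >/dev/null
python3 -m jog '[[[0.4,0,0,0.015,-0.12],[0.4,0,0,0.035,-0.236],[0.4,0,0,0.05,-0.236],[0.4,0,0,0.05,-0.236],[0.4,0,0,0.05,-0.236]]]'
python3 - <<'E'
from h import *
chk(); snap('wrist','w5.png',s=1.42)
E
```

```text
time: 8.58
tool_pos: [0.6583, 0.0371, 0.1027]
tool_rot: [-3.14, -0.0, 1.64]
contact_force: [-0.2, 0.1, 0.3]
opening: 0.0642
grip_force: 0.0
8.5833 [0.6583 0.0371 0.1027] [-179.93   -0.     93.97]
```

View pics/w5.png

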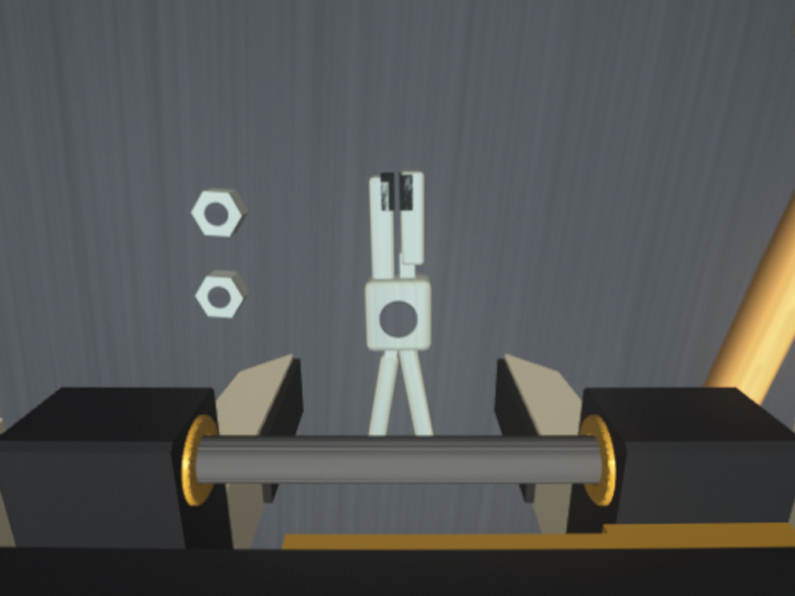

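The wrist view shows the shut clamp with block corners (366,279), (430,277), (431,349), (368,351), the disc at (398,319) and the jaws together. It is well aligned with the tool.

```bash
python3 - <<'E'
from h import *
st=chk()
p=px2w('wrist',np.array([(366,279),(430,277),(431,349),(368,351),(398,319)])/1.42,.018,st)
t=(p-st['tool_pos'])@rot(st['tool_rot'])
print(t.round(4),t[:4].mean(0).round(4))
E
```

```text
8.6333 [0.6591 0.037  0.1038] [1.7993e+02 1.0000e-02 9.3970e+01]
[[ 0.0153 -0.0156  0.0857]
 [ 0.0163  0.0138  0.0858]
 [-0.0197  0.015   0.0858]
 [-0.0208 -0.0153  0.0857]
 [-0.0043 -0.0009  0.0858]] [-0.0022 -0.0005  0.0858]
```

```bash

python3 -m jog '[[[0.4,-0.003,0,0.03,-0.025],[0.4,-0.003,0,0.058,-0.025],[0.4,-0.003,0,0.078,-0.025],[0.4,-0.003,0,0.088,-0.025],[0.4,-0.003,0,0.091,-0.025]]]'
python3 -m jog '[[[0.1,0,0,0.001,0],[-0.2,0,0,0.001,0],[-0.4,0,0,0.001,0],[-0.5,0,0,0.001,0],[-0.5,0,0,0.001,0]]]' 35
python3 -m jog '[[[-0.6,0,0,0,0],[-0.6,0,0,0,0],[-0.6,0,0,-0.003,0],[-0.6,0,0,-0.008,0],[-0.6,0,0,-0.015,0]]]' 35
python3 -m jog '[[[-0.6,0,0,-0.015,0],[-0.6,0,0,-0.03,0],[-0.6,0,0,-0.045,0],[-0.6,0,0,-0.057,0],[-0.6,0,0,-0.063,0]]]' 35
```

```text
time: 9.05
tool_pos: [0.6586, 0.0338, 0.0111]
tool_rot: [-3.14, -0.0, 1.665]
contact_force: [-0.1, 0.4, 0.2]
opening: 0.0641
grip_force: 0.0
time: 9.47
tool_pos: [0.6594, 0.0341, 0.0118]
tool_rot: [3.14, 0.0, 1.666]
contact_force: [0.5, -0.2, -0.8]
opening: 0.0357
grip_force: 0.0
time: 9.88
tool_pos: [0.6583, 0.0341, 0.0252]
tool_rot: [-3.14, -0.0, 1.666]
contact_force: [0.3, -0.2, -2.6]
opening: 0.032
grip_force: 34.9
time: 10.3
tool_pos: [0.6597, 0.034, 0.0909]
tool_rot: [3.139, 0.001, 1.666]
contact_force: [-0.2, -0.6, -2.5]
opening: 0.0316
grip_force: 34.9
```

```bash

python3 -m jog '[[[-0.6,0.01,-0.003,0,0],[-0.6,0.03,-0.009,0,0],[-0.6,0.054,-0.017,0,0],[-0.6,0.079,-0.025,0,0],[-0.6,0.104,-0.033,0,0]]]' >/dev/null
python3 -m jog '[[[-0.6,0.025,-0.008,0,0],[-0.6,0.05,-0.016,0,0],[-0.6,0.075,-0.024,0,0],[-0.6,0.1,-0.032,0,0],[-0.6,0.125,-0.04,0,0]]]' >/dev/null
python3 -m jog '[[[-0.6,0.025,-0.008,0,0],[-0.6,0.05,-0.016,0,0],[-0.6,0.07,-0.022,0,0],[-0.6,0.083,-0.026,0,0],[-0.6,0.088,-0.027,0,0]]]'
python3 -m jog '[[[-0.6,0,0,0,0.06],[-0.6,0,0,0,0.16],[-0.6,0,0,0,0.27],[-0.6,0,0,0,0.38],[-0.6,0,0,0,0.49]]]' >/dev/null
python3 -m jog '[[[-0.6,0,0,0,0.11],[-0.6,0,0,0,0.22],[-0.6,0,0,0,0.33],[-0.6,0,0,0,0.44],[-0.6,0,0,0,0.55]]]' >/dev/null
python3 -m jog '[[[-0.6,0,0,0,0.11],[-0.6,0,0,0,0.22],[-0.6,0,0,0,0.33],[-0.6,0,0,0,0.41],[-0.6,0,0,0,0.45]]]'
python3 - <<'E'
from h import *
chk(); snap('wrist','w6.png',s=1.42)
E
```

```text
time: 11.55
tool_pos: [0.5273, 0.3422, 0.0879]
tool_rot: [-3.14, 0.0, 1.668]
contact_force: [-0.0, -1.1, -2.8]
opening: 0.0315
grip_force: 34.9
time: 12.8
tool_pos: [0.5295, 0.3391, 0.0882]
tool_rot: [3.141, 0.001, 0.171]
contact_force: [0.8, 0.5, -1.2]
opening: 0.0317
grip_force: 34.9
12.8 [0.5295 0.3391 0.0882] [1.7996e+02 4.0000e-02 9.7700e+00]
```

View pics/w6.png

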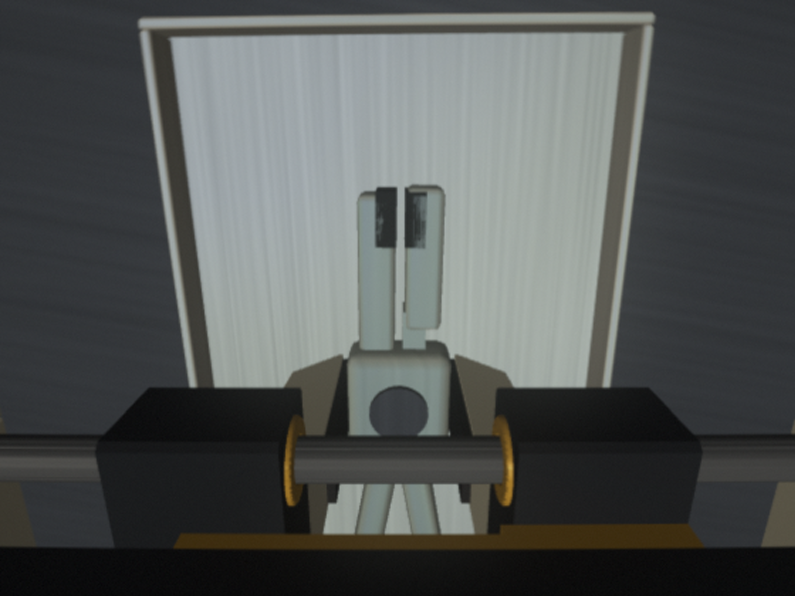

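The shut clamp is centred between the tray walls and aligned with the tray. I'll lower it, release, retreat and check.

```bash

python3 -m jog '[[[-0.6,0,0,0.015,0],[-0.6,0,0,0.033,0],[-0.6,0,0,0.05,0],[-0.6,0,0,0.06,0],[-0.6,0,0,0.066,0]]]'
python3 -m jog '[[[-0.6,0,0,0.002,0],[-0.6,0,0,0.004,0],[-0.6,0,0,0.005,0],[-0.6,0,0,0.006,0],[-0.6,0,0,0.006,0]]]'
python3 -m jog '[[[-0.3,0,0,0,0],[-0.2,0,0,0,0],[0,0,0,0,0],[0.1,0,0,0,0],[0.1,0,0,0,0]]]'
python3 -m jog '[[[0.1,0,0,-0.01,0],[0.1,0,0,-0.03,0],[0.1,0,0,-0.06,0],[0.1,0,0,-0.095,0],[0.1,0,0,-0.135,0]]]'
python3 -m jog '[[[0.1,-0.03,0.03,-0.01,0],[0.1,-0.06,0.06,-0.02,0],[0.1,-0.06,0.09,-0.02,0],[0.1,-0.06,0.12,-0.02,0],[0.1,-0.06,0.15,-0.02,0]]]'
python3 - <<'E'
from h import *
chk(); snap('top','t2.png',s=1.42)
E
```

```text
time: 13.27
tool_pos: [0.5286, 0.3392, 0.0209]
tool_rot: [3.141, 0.003, 0.176]
contact_force: [0.0, 0.7, -1.9]
opening: 0.0317
grip_force: 34.9
time: 13.68
tool_pos: [0.5295, 0.3403, 0.0172]
tool_rot: [-3.141, -0.001, 0.176]
contact_force: [-1.4, -0.4, -2.9]
opening: 0.0318
grip_force: 34.9
time: 14.1
tool_pos: [0.5295, 0.3403, 0.0171]
tool_rot: [-3.141, -0.001, 0.176]
contact_force: [-0.3, -0.8, -1.0]
opening: 0.0495
grip_force: 0.0
time: 14.52
tool_pos: [0.5284, 0.3397, 0.1527]
tool_rot: [3.141, 0.002, 0.176]
contact_force: [0.9, 0.4, -0.3]
opening: 0.0501
grip_force: 0.0
time: 14.93
tool_pos: [0.4962, 0.1808, 0.1733]
tool_rot: [3.142, -0.002, 0.177]
contact_force: [0.2, 0.9, 0.4]
opening: 0.0506
grip_force: 0.0
14.9333 [0.4962 0.1808 0.1733] [ 1.800e+02 -1.300e-01  1.012e+01]
```

View pics/t2.png

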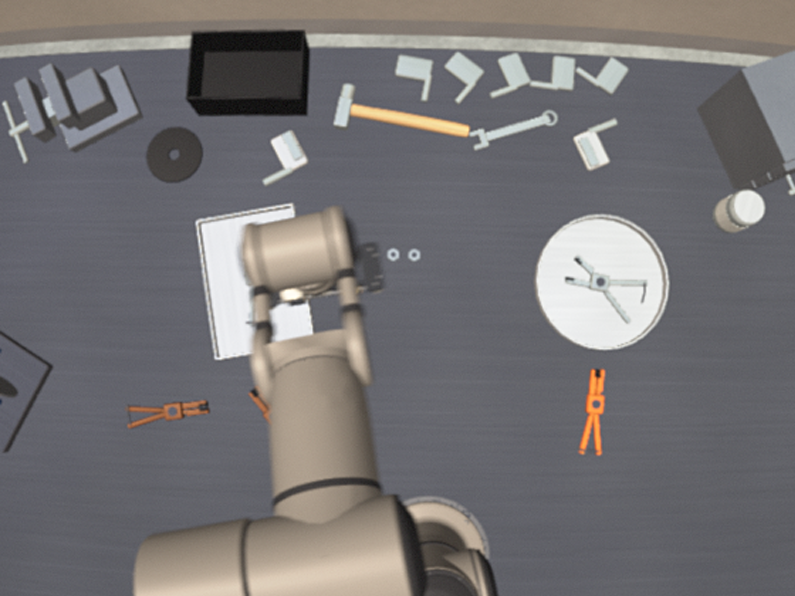

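The dish is good: the open clamp is centred at (600,282). The arm hides the tray, so I'll move aside and look again.

```bash

python3 -m jog '[[[0.1,0,0.035,0,0],[0.1,0,0.07,0,0],[0.1,0,0.105,0,0],[0.1,0,0.14,0,0],[0.1,0,0.17,0,0]]]'
python3 - <<'E'
from h import *
chk(); snap('top','t3.png',(120,130,480,260),2.2)
E
```

```text
time: 15.4
tool_pos: [0.5264, 0.0126, 0.1727]
tool_rot: [3.141, -0.001, 0.175]
contact_force: [-0.0, -0.1, -0.4]
opening: 0.0507
grip_force: 0.0
15.4 [0.5264 0.0126 0.1727] [ 1.7996e+02 -7.0000e-02  1.0040e+01]
```

View pics/t3.png

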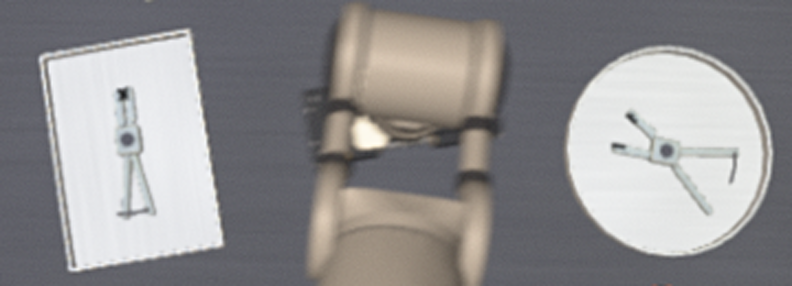

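The shut clamp, with its block at (128,139), lies flat in the tray with its jaws together. The open clamp, at (666,150), lies flat in the dish with its jaws open, and the arm is clear of both. Handing in.

```bash
python3 -c "
from cell import robot
print(robot.hand_in())"
```

```text
the job is handed in; nothing more can be done
None
```

The job is handed in at about 15.5 s of the 51 s allowed (no verdict was returned): the last picture shows the shut clamp flat in the tray with its jaws shut, the open clamp flat in the dish with its jaws open, and the arm clear of both.

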